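# Lay the standing loaf tin lid up and press it home against the tray's sprung end stop

### The job

On the top tray a lidded loaf tin stands on its end: push it over, high on its lid side, so that it falls onto its back with the lid and its wire handle facing up. Then slide the lying tin along the tray until it seats square against the sprung end stop and lean on it there for a moment with about 10 N (the stop is bent by 20 N), and leave it lying there, touching the stop and square to the tray. Do not shift or knock over the round canister or anything else on the cart.

Things in the scene. Friction and masses are not known exactly. Their poses are not given: they have to be found in the camera images.
- tray: two nested aluminium sheet trays, fixed, 460 x 320 mm, wall rims 24 mm high above the table. Origin: centre of the underside, on the table; the floor on which tin and canister stand is 10 mm above it. Its +x axis runs along the length, from the end where the tin stands to the end stop; z up
- end_stop: end stop: two steel side rails fixed on the tray's long rims, carrying a crossbar with an upright sprung steel face plate 260 mm wide, 14 to 54 mm above the table, square to the tray's x. Origin at table height, 170 mm along +x from the tray's origin; axes as the tray's. The plate yields along +x by 0.2 mm per newton; 20 N or more from the tin spoils it
- tin: closed steel loaf tin, 0.3 to 0.6 kg, standing on end: 70 (x) by 84 (y) by 180 mm high (z). Origin: centre of the end face it stands on at the start. The back, +x face, must end up underneath. At the start its x points within 0.2 rad of the tray's +x, so it falls towards the stop, not reaching it. It tips by itself beyond 0.37 rad; pushed below about 60 mm it may slide
- tin_lid (a point): centre of the lid's outer face, 38 mm from the tin's z axis on its -x side, 90 mm from either end. The lid is flat, 88 mm wide, 3 mm thick; a black wire handle 51 mm wide stands out 20 mm from it just below this point. About 83 mm above the table once the tin lies lid up. The lying tin slides on the tray at about 1 to 5 N
- canister: white ceramic canister with a wooden lid, round, 70 mm in diameter, 123 mm high, standing beside the tin on the same tray (on either side of it, axes about 140 mm apart). Origin: centre of its foot. To be left alone
- scraper: dough scraper 110 x 93 x 16 mm lying on the block; leave alone
- spoon_rest: ceramic spoon rest 165 x 80 x 18 mm lying on the block; leave alone
- whisk: stainless whisk 280 mm long, 50 mm thick, lying on the block; leave alone
- mug: ceramic mug 80 mm in diameter, 90 mm high; leave alone
- salt_jar: closed glass jar 60 mm in diameter, 100 mm high; leave alone
- stop_zone (a point): fixed point amid the range of the crossbar's settings, 160 mm along +x from the tray's origin, 34 mm above the table. The true setting is NOT reported: the plate's near face (towards -x) lies anywhere from 30 mm before to 30 mm beyond it. Its spring keeps it in touch with a tin pressed against it; friction holds the tin. A tin that meets the plate askew jams: square it on the way
Things that resemble listed ones, but are neither listed nor needed, are in the scene too. Leave any green or pink look-alike of the tin alone.

How it is judged:
By the outcome, as a careful person would: the job done as asked, in the order asked, and still so for the second after the job is handed in, with the robot touching nothing.
It also fails if it takes over 72 s, if anything falls off the work surface, if the arm or the gripper's body presses on something with over 40 N, if the wrist force passes 120 N, or if a joint passes its speed limit or range.

### The arm

A 6-joint arm with a two-finger parallel gripper is mounted at the origin on the work surface. World frame = base frame: x ahead of the robot, y to its left, z up, the work surface at z = 0. Lengths are in mm, angles in rad, forces in N, time in s.
With the tool pointing down it reaches from about 275 to 850 mm from the base axis. Payload 5.2 kg.
Tool frame: the origin (TCP) lies on the centre line of the jaws, within the pads' length; the fingertips stand ctrl.tips_ahead ahead of it and the grasp point (between the pads) lies 8 mm behind it (ctrl.tips_ahead is the distance from the TCP to the fingertips, in mm); z points along the fingers, y is the line along which they close (so a half turn about z gives the same grasp; the last joint's range is limited). The gripper opens to 85 mm and grips with 20 to 120 N. Pads are 22 mm wide; open, the fingers measure 114 mm over their backs; the gripper's body (76 mm by 85 mm) begins 54 mm behind the grasp point. The pads swing forward as they close: fully open they stand 13 mm farther back than shut.
Start: joints at [1.017, 0.259, 1.535, -0, 1.348, -0.203], TCP at [188.986, 516.517, 242.31] pointing down, gripper open.
Joint ranges: [-3.14, 3.14], [-0.91, 2.08], [0.19, 2.58], [-1.22, 4.36], [0.22, 2.71], [-3.12, 3.12]. Speed limits (rad/s): [2.57, 2.57, 3.14, 3.14, 3.14, 3.14].

### API

Orientations are given as [roll, pitch, yaw] about the fixed x, y, z axes, in that order (R = Rz(yaw) Ry(pitch) Rx(roll)).
In Python, from bench import ctrl, optics gives the robot as it stands. The module is installed in compiled form; this text tells all that it offers.
- The arm moves only by the tool servo_tool, never from a script. Its argument "commands" is a list of rows, each an object of numbers: "tx", "ty", "tz": the shift along the tool's x, y, z in units of 40 mm (1.0 is 40 mm); "ax", "ay", "az": the turn, a rotation vector about the tool's x, y, z in units of 5 degrees (1.0 is 5 degrees); "hand": the opening, from 0 (shut) to 1 (fully open). In form: [{"tx": .., "ty": .., "tz": .., "ax": .., "ay": .., "az": .., "hand": ..}, ...]. A call has 1 to 8 rows; each row shifts and turns the commanded pose from where the row before left it, along the tool's axes as they then stand; what a row does not reach is not made up. A row lasts 1/12 s, in which the tool goes at most 41.7 mm and 7.16 degrees, less where a joint would pass 70% of its speed; a pose out of reach is approached as far as the arm can. A call is refused whole if a number of a shift passes 1 or a number of a turn 1, either way. A call with a gripper value outside its range is refused whole. The fingers move at their own pace and stop on an object; "force" is the grip in N (left out, the last holds). Time passes only in rows, so rows that do not move let the fingers close. It gives the time, the measured TCP pose, the force, the opening and the grip force at its end, in the units of the state.
- ctrl.get_obs(): the state, without advancing time (a new reading comes with each control period).
- optics.snapshot(name): name is "side" or "top" or "wrist"; returns (picture, depth): 384x512x3 uint8, red, green, blue; 384x512 float32, mm along the optical axis (not along the pixel's ray), 0 where there is no reading.
- optics.camera_info(name): a dict with "intrinsics" (3x3 intrinsics, pixels), "extrinsics" (4x4, takes a point from camera to world coordinates); the wrist camera has in their place "T_tool_cam" (4x4, takes a point from camera to tool coordinates, whose origin is the TCP and whose axes are the flange's). Camera axes: x right, y up, looking along -z (the intrinsics and any distortion apply to the point x, -y, -z); pixel columns grow to the right and rows downward; lengths in mm; the calibration is good to about 2 mm. A picture is of the moment at which its call begins: read the wrist's pose just before it. camera_info takes no time and is no camera call.
- ctrl.sign_off(): hands the job in; it is judged then, once.
The state is a dict: "clock": time; "joint_positions": joint angles; "qvel": joint speeds; "tau": joint torques, N m; "ee_pos": TCP position; "tool_rot": TCP orientation; "ft_force": force on the tool from outside, world axes, zero at the start; "ft_torque": the same for the moment, N m; "finger_gap": opening from 0.0 (shut) to 1.0 (fully open); "finger_force": force on a finger pad.
Only numpy, scipy, OpenCV 4.12 (cv2) and the standard library are available. Lean on these libraries where they do the work, as an engineer would, in place of code of your own. Each camera call takes 0.05 s, during which the arm holds its last target. There are 200 camera calls.

## Working session

There is one attempt and no reset: what is moved stays moved. The work goes in short steps, Python scripts to look and compute and a tool call to move; the robot and the scene stay as the last step left them, time stands still between calls to the robot, and variables do not carry over. Pictures are saved under pics/ and viewed, at most 10 in all, crops included, and the job is handed in when it is done.

Besides the shell and the picture viewer there is one more tool, called after "Call:" in YAML: its name, and indented under it one key for each argument. servo_tool: Moves the arm, as the interface text tells. Its arguments: {"type":"object","properties":{"commands":{"type":"array","items":{"type":"object","properties":{"tx":{"type":"number"},"ty":{"type":"number"},"tz":{"type":"number"},"ax":{"type":"number"},"ay":{"type":"number"},"az":{"type":"number"},"hand":{"type":"number"}}}},"force":{"type":"number"}},"required":["commands"]}

```bash
mkdir -p pics; cat > h.py <<'E'
import numpy as np, cv2
from bench import ctrl, optics
from scipy.spatial.transform import Rotation as R
def cam(n):
    i=optics.camera_info(n); return i
def snap(n):
    p,d=optics.snapshot(n); np.savez(f'{n}.npz',p=p,d=d); return p,d
def cloud(n,d):
    i=optics.camera_info(n); K=np.array(i['intrinsics']); 
    v,u=np.mgrid[:d.shape[0],:d.shape[1]]
    uv=np.stack([u,v],-1).reshape(-1,1,2).astype(float)
    dist=np.array(i.get('distortion',np.zeros(5)),float)
    n_=cv2.undistortPoints(uv,K,dist).reshape(*d.shape,2)
    P=np.stack([n_[...,0]*d,-n_[...,1]*d,-d],-1)
    if 'extrinsics' in i: T=np.array(i['extrinsics'])
    else:
        o=ctrl.get_obs(); T0=np.eye(4);T0[:3,:3]=R.from_euler('xyz',o['tool_rot']).as_matrix();T0[:3,3]=o['ee_pos'];T=T0@np.array(i['T_tool_cam'])
    return P@T[:3,:3].T+T[:3,3]
E
python3 - <<'E'
from h import *
o=ctrl.get_obs(); print(o, ctrl.tips_ahead)
for n in('side','top','wrist'): print(n,{k:(np.round(v,3).tolist() if not isinstance(v,str) else v) for k,v in cam(n).items()})
a,_=snap('top'); b,_=snap('side'); 
cv2.imwrite('pics/top.png',cv2.resize(a[...,::-1],(800,600))); cv2.imwrite('pics/side.png',cv2.resize(b[...,::-1],(800,600)))
E
```

```text
{'clock': 0.0, 'joint_positions': array([ 1.01718942e+00,  2.59356366e-01,  1.53605139e+00, -1.43766643e-06,
        1.34801172e+00, -2.02780491e-01]), 'qvel': array([ 0.00090889, -0.00017104,  0.00126216,  0.00102923,  0.00118217,
       -0.00055183]), 'tau': array([ 5.14315598e-04, -4.46025681e+01, -2.90566331e+01,  1.24556459e-04,
        1.16585620e-02,  1.03728759e-06]), 'ee_pos': array([188.72302062, 516.08015047, 241.48020208]), 'tool_rot': array([-3.13980297e+00, -3.66538589e-04,  2.79076623e+00]), 'ft_force': array([ 0.02195629, -0.0751473 ,  0.31410467]), 'ft_torque': array([0.02681969, 0.03032772, 0.00330679]), 'finger_force': 0.0, 'finger_gap': 1.001109434344763} 11.0
side {'intrinsics': [[363.649, 0.0, 257.462], [0.0, 363.649, 193.115], [0.0, 0.0, 1.0]], 'extrinsics': [[0.948, 0.189, -0.257, 186.004], [-0.319, 0.604, -0.73, -908.892], [0.017, 0.774, 0.633, 822.089], [0.0, 0.0, 0.0, 1.0]]}
top {'intrinsics': [[389.252, 0.0, 260.507], [0.0, 389.252, 192.115], [0.0, 0.0, 1.0]], 'extrinsics': [[0.027, 0.988, -0.154, 306.357], [-1.0, 0.027, -0.005, -65.608], [-0.001, 0.154, 0.988, 1225.904], [0.0, 0.0, 0.0, 1.0]]}
wrist {'intrinsics': [[266.283, 0.0, 253.623], [0.0, 266.283, 195.123], [0.0, 0.0, 1.0]], 'T_tool_cam': [[0.001, 0.955, 0.296, 75.77], [1.0, -0.001, -0.001, 0.057], [-0.001, 0.296, -0.955, -131.27], [0.0, 0.0, 0.0, 1.0]]}
```

View pics/top.png

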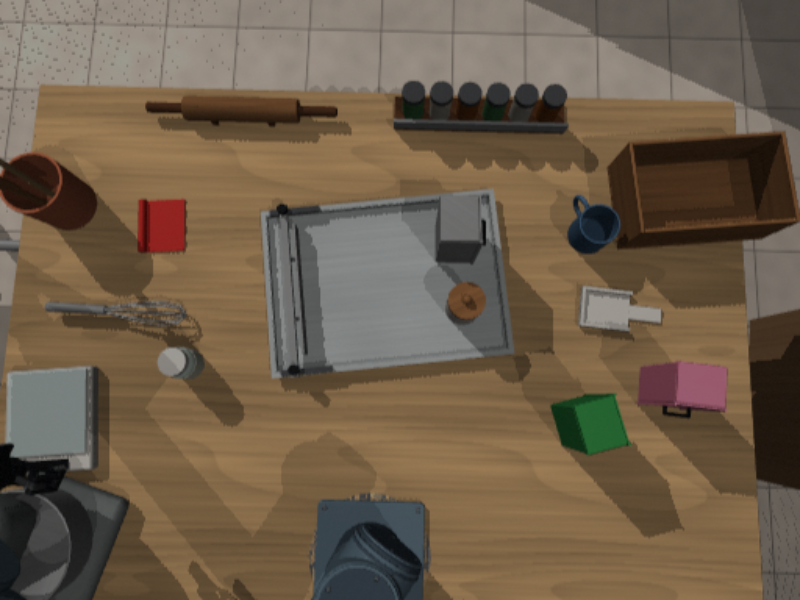

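View pics/side.png

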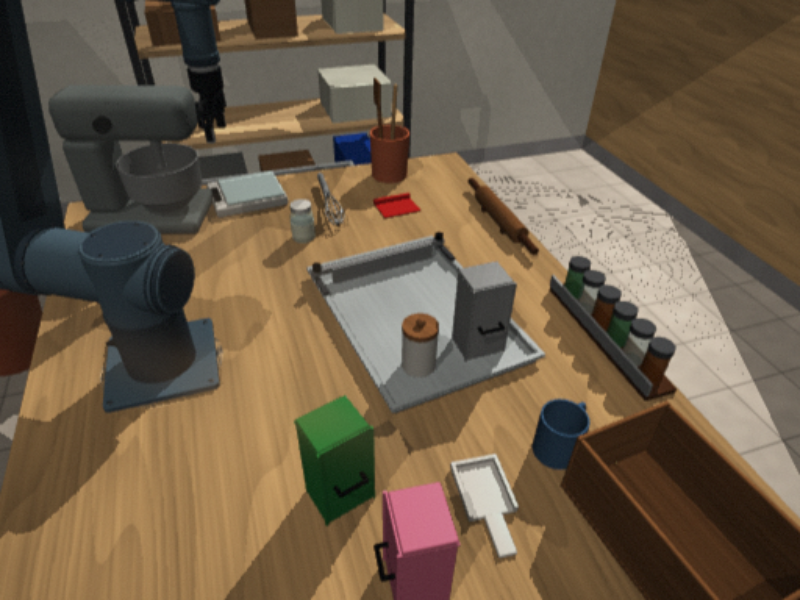

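The only grey loaf tin is at top (462,228) and side (485,310). The look-alikes are green (590,424 / 337,455) and pink (683,386 / 420,540). The canister is at top (466,301). I choose the grey one, whose handle faces world -y. Next I'll measure with both depth views and check one crop.

```bash
python3 - <<'E'
from h import *
D={n:np.load(n+'.npz') for n in('top','side')}
C={n:cloud(n,D[n]['d']) for n in D}
t=C['top']; ok=D['top']['d']>0
def box(n,m): 
    P=C[n][m][:,:2].astype(np.float32); r=cv2.minAreaRect(P); return np.round(r[0],1),np.round(r[1],1),round(r[2],1),len(P), np.round(np.median(C[n][m][:,2]),1), np.round(cv2.boxPoints(r),0).tolist()
v,u=np.mgrid[:384,:512]
reg=(u>270)&(u<315)&(v>115)&(v<175)
print('tintop',box('top',ok&reg&(t[...,2]>175)))
reg=(u>160)&(u<335)&(v>115)&(v<245)
m=ok&reg&(t[...,2]>18)&(t[...,2]<40); print('rim',box('top',m))
reg2=(u>280)&(u<318)&(v>170)&(v<215); m=ok&reg2&(t[...,2]>100); print('can',box('top',m))
reg3=(u>165)&(u<215)&(v>125)&(v<245); m=ok&reg3&(t[...,2]>42)&(t[...,2]<66); print('stop',box('top',m))
for q in [(289,176),(289,186),(289,196)]:pass
s=C['side']; sk=D['side']['d']>0
m=sk&(u>280)&(u<335)&(v>160)&(v<235)&(s[...,2]>178); print('tintop side',box('side',m))
m=sk&(u>295)&(u<325)&(v>178)&(v<222)&(s[...,2]>30)&(s[...,2]<170)
P=s[m]; c=np.median(P,0); 
for _ in range(5):
    U,S,V=np.linalg.svd(P-P.mean(0)); n=V[2]; r=(P-P.mean(0))@n; P=P[abs(r)<3]
print('lid plane',P.mean(0),n,len(P))
m=sk&(u>250)&(u<285)&(v>195)&(v<245)&(s[...,2]>105)&(s[...,2]<140);print('can side',box('side',m))
m=sk&(u>195)&(u<290)&(v>145)&(v<190)&(s[...,2]>40)&(s[...,2]<66);print('stop side',box('side',m))
# plate: profile along tray: print height along line
for vv in (150,180,210): print(vv,[ (int(uu),*np.round(t[vv,uu],0).astype(int)) for uu in range(168,200,2)])
cv2.imwrite('pics/crop.png',cv2.resize(D['side']['p'][150:250,240:360,::-1],(720,600),interpolation=cv2.INTER_CUBIC))
E
```

```text
tintop (array([ 616.6, -150.7]), array([88. , 75.5]), 0.8, 823, np.float64(190.0), [[572.0, -114.0], [573.0, -189.0], [661.0, -188.0], [660.0, -112.0]])
rim (array([530.2, -13.6]), array([344.4, 480.9]), 7.5, 2149, np.float64(25.7), [[328.0, 202.0], [391.0, -274.0], [732.0, -230.0], [670.0, 247.0]])
can (array([ 480.6, -169.8]), array([67.3, 66.7]), 1.3, 463, np.float64(117.4), [[446.0, -137.0], [448.0, -204.0], [515.0, -202.0], [514.0, -136.0]])
stop (array([506.7, 167.9]), array([345. ,  32.4]), 7.2, 772, np.float64(49.1), [[334.0, 162.0], [338.0, 130.0], [680.0, 173.0], [676.0, 206.0]])
tintop side (array([ 617.9, -152.2]), array([75. , 88.9]), 89.6, 529, np.float64(188.7), [[573.0, -189.0], [662.0, -190.0], [663.0, -115.0], [574.0, -114.0]])
lid plane [ 623.14060486 -186.09417927  107.46803712] [ 0.05837734  0.99825647 -0.00872358] 306
can side (array([ 481.3, -170.2]), array([68. , 69.8]), 4.1, 355, np.float64(116.0), [[445.0, -138.0], [450.0, -207.0], [518.0, -203.0], [513.0, -133.0]])
stop side (array([480.4, 185.1]), array([195.8, 353.2]), 63.9, 536, np.float64(47.8), [[279.0
[... 1810 characters left out ...]
int64(429), np.int64(212), np.int64(31)), (174, np.int64(430), np.int64(207), np.int64(23)), (176, np.int64(431), np.int64(204), np.int64(11)), (178, np.int64(432), np.int64(198), np.int64(9)), (180, np.int64(432), np.int64(191), np.int64(11)), (182, np.int64(432), np.int64(185), np.int64(10)), (184, np.int64(428), np.int64(171), np.int64(51)), (186, np.int64(428), np.int64(165), np.int64(48)), (188, np.int64(429), np.int64(160), np.int64(43)), (190, np.int64(433), np.int64(160), np.int64(8)), (192, np.int64(428), np.int64(145), np.int64(57)), (194, np.int64(430), np.int64(142), np.int64(40)), (196, np.int64(433), np.int64(141), np.int64(9)), (198, np.int64(434), np.int64(136), np.int64(6))]
```

View pics/crop.png

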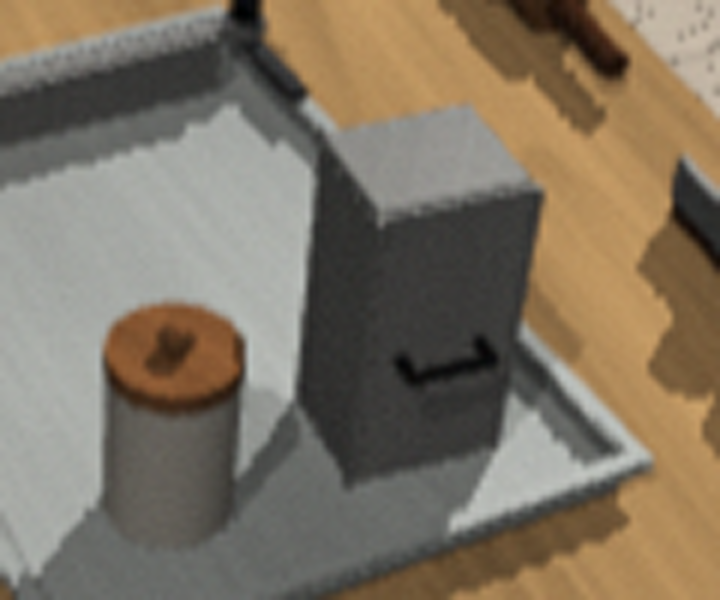

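The crop confirms the tin: grey, lid and handle on the -y face, standing on the tray beside the canister.

- **Tray:** yaw is about 97.5°, so tray +x ≈ world +y.
- **Tin:** top face centre at (617,-151), x axis ≈ world +y.
- **Lid plane:** y ≈ -188.

I'll turn the tool first.

Call:
servo_tool:
  commands:
    - {"az":1,"tz":-0.2,"hand":0.4}
    - {"az":1,"tz":-0.2,"hand":0.4}
    - {"az":1,"tz":-0.2,"hand":0.4}
    - {"az":1,"tz":-0.2,"hand":0.4}
    - {"az":1,"tz":-0.2,"hand":0.4}
    - {"az":1,"tz":-0.2,"hand":0.4}
    - {"az":1,"tz":-0.2,"hand":0.4}
    - {"az":1,"tz":-0.2,"hand":0.4}

```text
invalid input
```

Call:
servo_tool:
  commands:
    - {"az":1,"hand":0.4}
    - {"az":1,"hand":0.4}
    - {"az":1,"hand":0.4}
    - {"az":1,"hand":0.4}
    - {"az":1,"hand":0.4}
    - {"az":1,"hand":0.4}
    - {"hand":0.4}
    - {"hand":0.4}

```text
invalid input
```

Call:
servo_tool:
  commands:
    - {"tx":0.0,"ty":0.0,"tz":-0.2,"ax":0.0,"ay":0.0,"az":1.0,"hand":0.4}
    - {"tx":0.0,"ty":0.0,"tz":-0.2,"ax":0.0,"ay":0.0,"az":1.0,"hand":0.4}

```text
clock: 0.27
ee_pos: [188.6, 515.9, 257.4]
tool_rot: [-3.139, -0.0, 2.612]
ft_force: [0.6, -0.0, 0.4]
finger_gap: 0.749
finger_force: 0.0
```

Call:
servo_tool:
  commands:
    - {"tx":0,"ty":0,"tz":-0.2,"ax":0,"ay":0,"az":1,"hand":0.4}
    - {"tx":0,"ty":0,"tz":-0.2,"ax":0,"ay":0,"az":1,"hand":0.4}
    - {"tx":0,"ty":0,"tz":-0.2,"ax":0,"ay":0,"az":1,"hand":0.4}
    - {"tx":0,"ty":0,"tz":-0.2,"ax":0,"ay":0,"az":1,"hand":0.4}
    - {"tx":0,"ty":0,"tz":-0.2,"ax":0,"ay":0,"az":1,"hand":0.4}
    - {"tx":0,"ty":0,"tz":-0.2,"ax":0,"ay":0,"az":1,"hand":0.4}
    - {"tx":0,"ty":0,"tz":0,"ax":0,"ay":0,"az":1,"hand":0.4}
    - {"tx":0,"ty":0,"tz":0,"ax":0,"ay":0,"az":1,"hand":0.4}

```text
clock: 0.93
ee_pos: [189.0, 516.6, 306.5]
tool_rot: [3.141, -0.0, 1.914]
ft_force: [0.3, 0.3, -0.6]
finger_gap: 0.4
finger_force: 0.0
```

Call:
servo_tool:
  commands:
    - {"tx":0,"ty":0,"tz":0,"ax":0,"ay":0,"az":1,"hand":0.4}
    - {"tx":0,"ty":0,"tz":0,"ax":0,"ay":0,"az":1,"hand":0.4}
    - {"tx":0,"ty":0,"tz":0,"ax":0,"ay":0,"az":1,"hand":0.4}
    - {"tx":0,"ty":0,"tz":0,"ax":0,"ay":0,"az":1,"hand":0.4}
    - {"tx":0,"ty":0,"tz":0,"ax":0,"ay":0,"az":0,"hand":0.4}

```text
clock: 1.35
ee_pos: [188.9, 516.3, 305.8]
tool_rot: [-3.141, 0.001, 1.566]
ft_force: [-0.3, -0.5, -0.3]
finger_gap: 0.399
finger_force: 0.0
```

Call:
servo_tool:
  commands:
    - {"tx":-0.8,"ty":0.45,"tz":0,"ax":0,"ay":0,"az":0,"hand":0.4}
    - {"tx":-0.8,"ty":0.45,"tz":0,"ax":0,"ay":0,"az":0,"hand":0.4}
    - {"tx":-0.8,"ty":0.45,"tz":0,"ax":0,"ay":0,"az":0,"hand":0.4}
    - {"tx":-0.8,"ty":0.45,"tz":0,"ax":0,"ay":0,"az":0,"hand":0.4}
    - {"tx":-0.8,"ty":0.45,"tz":0,"ax":0,"ay":0,"az":0,"hand":0.4}
    - {"tx":-0.8,"ty":0.45,"tz":0,"ax":0,"ay":0,"az":0,"hand":0.4}
    - {"tx":-0.8,"ty":0.45,"tz":0,"ax":0,"ay":0,"az":0,"hand":0.4}
    - {"tx":-0.8,"ty":0.45,"tz":0,"ax":0,"ay":0,"az":0,"hand":0.4}

```text
clock: 2.02
ee_pos: [332.8, 258.6, 306.2]
tool_rot: [3.142, -0.0, 1.573]
ft_force: [1.1, 0.8, 0.9]
finger_gap: 0.399
finger_force: 0.0
```

Call:
servo_tool:
  commands:
    - {"tx":-0.8,"ty":0.45,"tz":0,"ax":0,"ay":0,"az":0,"hand":0.4}
    - {"tx":-0.8,"ty":0.45,"tz":0,"ax":0,"ay":0,"az":0,"hand":0.4}
    - {"tx":-0.8,"ty":0.45,"tz":0,"ax":0,"ay":0,"az":0,"hand":0.4}
    - {"tx":-0.8,"ty":0.45,"tz":0,"ax":0,"ay":0,"az":0,"hand":0.4}
    - {"tx":-0.8,"ty":0.45,"tz":0,"ax":0,"ay":0,"az":0,"hand":0.4}
    - {"tx":-0.8,"ty":0.45,"tz":0,"ax":0,"ay":0,"az":0,"hand":0.4}
    - {"tx":-0.8,"ty":0.45,"tz":0,"ax":0,"ay":0,"az":0,"hand":0.4}
    - {"tx":-0.8,"ty":0.45,"tz":0,"ax":0,"ay":0,"az":0,"hand":0.4}

```text
clock: 2.68
ee_pos: [476.5, 2.2, 306.2]
tool_rot: [-3.141, -0.0, 1.572]
ft_force: [0.8, 1.1, 0.2]
finger_gap: 0.4
finger_force: 0.0
```

Call:
servo_tool:
  commands:
    - {"tx":-0.8,"ty":0.45,"tz":0,"ax":0,"ay":0,"az":0,"hand":0.4}
    - {"tx":-0.8,"ty":0.45,"tz":0,"ax":0,"ay":0,"az":0,"hand":0.4}
    - {"tx":-0.8,"ty":0.45,"tz":0,"ax":0,"ay":0,"az":0,"hand":0.4}
    - {"tx":-0.8,"ty":0.45,"tz":0,"ax":0,"ay":0,"az":0,"hand":0.4}
    - {"tx":-0.8,"ty":0.45,"tz":0,"ax":0,"ay":0,"az":0,"hand":0.4}
    - {"tx":-0.8,"ty":0.45,"tz":0,"ax":0,"ay":0,"az":0,"hand":0.4}
    - {"tx":-0.8,"ty":0.45,"tz":0,"ax":0,"ay":0,"az":0,"hand":0.4}
    - {"tx":-0.8,"ty":0.45,"tz":0,"ax":0,"ay":0,"az":0,"hand":0.4}

```text
clock: 3.35
ee_pos: [620.1, -253.9, 305.8]
tool_rot: [-3.141, -0.0, 1.572]
ft_force: [0.5, 0.7, -0.1]
finger_gap: 0.397
finger_force: 0.0
```

Call:
servo_tool:
  commands:
    - {"tx":0,"ty":-0.08,"tz":0.7,"ax":0,"ay":0,"az":0,"hand":0.4}
    - {"tx":0,"ty":0,"tz":0.7,"ax":0,"ay":0,"az":0,"hand":0.4}
    - {"tx":0,"ty":0,"tz":0.7,"ax":0,"ay":0,"az":0,"hand":0.4}
    - {"tx":0,"ty":0,"tz":0.7,"ax":0,"ay":0,"az":0,"hand":0.4}
    - {"tx":0,"ty":0,"tz":0.7,"ax":0,"ay":0,"az":0,"hand":0.4}
    - {"tx":0,"ty":0,"tz":0,"ax":0,"ay":0,"az":0,"hand":0.4}

```text
clock: 3.85
ee_pos: [613.0, -250.3, 159.1]
tool_rot: [-3.131, -0.007, 1.571]
ft_force: [-0.6, 1.3, -0.3]
finger_gap: 0.401
finger_force: 0.0
```

Call:
servo_tool:
  commands:
    - {"tx":0.3,"ty":0,"tz":0,"ax":0,"ay":0,"az":0,"hand":0.4}
    - {"tx":0.3,"ty":0,"tz":0,"ax":0,"ay":0,"az":0,"hand":0.4}
    - {"tx":0.3,"ty":0,"tz":0,"ax":0,"ay":0,"az":0,"hand":0.4}
    - {"tx":0.2,"ty":0,"tz":0,"ax":0,"ay":0,"az":0,"hand":0.4}
    - {"tx":0.1,"ty":0,"tz":0,"ax":0,"ay":0,"az":0,"hand":0.4}
    - {"tx":0,"ty":0,"tz":0,"ax":0,"ay":0,"az":0,"hand":0.4}

```text
clock: 4.35
ee_pos: [617.1, -202.6, 167.8]
tool_rot: [3.14, 0.001, 1.571]
ft_force: [-0.2, -0.0, 0.0]
finger_gap: 0.398
finger_force: 0.0
```

Call:
servo_tool:
  commands:
    - {"tx":0.15,"ty":0,"tz":0,"ax":0,"ay":0,"az":0,"hand":0.4}
    - {"tx":0.15,"ty":0,"tz":0,"ax":0,"ay":0,"az":0,"hand":0.4}
    - {"tx":0.15,"ty":0,"tz":0,"ax":0,"ay":0,"az":0,"hand":0.4}
    - {"tx":0.15,"ty":0,"tz":0,"ax":0,"ay":0,"az":0,"hand":0.4}
    - {"tx":0.15,"ty":0,"tz":0,"ax":0,"ay":0,"az":0,"hand":0.4}
    - {"tx":0.15,"ty":0,"tz":0,"ax":0,"ay":0,"az":0,"hand":0.4}

```text
clock: 4.85
ee_pos: [616.6, -167.7, 166.3]
tool_rot: [-3.142, -0.0, 1.569]
ft_force: [-0.7, -0.3, 1.0]
finger_gap: 0.4
finger_force: 0.5
```

```bash
python3 - <<'E'
from h import *
p,d=snap('top'); t=cloud('top',d); v,u=np.mgrid[:384,:512]
m=(d>0)&(u>230)&(u<325)&(v>110)&(v<175)&(t[...,0]>575)&(t[...,0]<660)&(t[...,2]>60)
P=t[m]
for y0 in range(-260,0,10):
    q=P[(P[:,1]>y0)&(P[:,1]<y0+10)]
    if len(q): print(y0,len(q),np.round(np.percentile(q[:,2],[10,50,90])))
print(ctrl.get_obs()['ft_force'])
E
```

```text
-210 6 [328. 365. 372.]
-200 39 [303. 365. 413.]
-190 80 [307. 378. 440.]
-180 119 [289. 380. 465.]
-170 156 [263. 380. 467.]
-160 208 [195. 376. 470.]
-150 210 [199. 378. 469.]
-140 257 [198. 347. 438.]
-130 105 [194. 197. 348.]
-120 69 [192. 194. 197.]
-110 79 [190. 193. 196.]
-100 50 [188. 190. 193.]
-90 14 [187. 188. 191.]
-80 1 [188. 188. 188.]
[-0.95859189  1.11407781 -0.03190446]
```

The tin is tilting cleanly (about 0.17 rad), so I'll keep pushing.

Call:
servo_tool:
  commands:
    - {"tx":0.15,"ty":0,"tz":0,"ax":0,"ay":0,"az":0,"hand":0.4}
    - {"tx":0.15,"ty":0,"tz":0,"ax":0,"ay":0,"az":0,"hand":0.4}
    - {"tx":0.15,"ty":0,"tz":0,"ax":0,"ay":0,"az":0,"hand":0.4}
    - {"tx":0.15,"ty":0,"tz":0,"ax":0,"ay":0,"az":0,"hand":0.4}
    - {"tx":0.15,"ty":0,"tz":0,"ax":0,"ay":0,"az":0,"hand":0.4}
    - {"tx":0.15,"ty":0,"tz":0,"ax":0,"ay":0,"az":0,"hand":0.4}
    - {"tx":0.15,"ty":0,"tz":0,"ax":0,"ay":0,"az":0,"hand":0.4}
    - {"tx":0,"ty":0,"tz":0,"ax":0,"ay":0,"az":0,"hand":0.4}

```text
clock: 5.57
ee_pos: [616.6, -124.7, 166.3]
tool_rot: [-3.141, -0.001, 1.57]
ft_force: [-0.6, 0.8, -0.0]
finger_gap: 0.403
finger_force: 0.0
```

Call:
servo_tool:
  commands:
    - {"tx":0,"ty":0,"tz":0,"ax":0,"ay":0,"az":0,"hand":0.4}
    - {"tx":0,"ty":0,"tz":0,"ax":0,"ay":0,"az":0,"hand":0.4}
    - {"tx":0,"ty":0,"tz":0,"ax":0,"ay":0,"az":0,"hand":0.4}
    - {"tx":0,"ty":0,"tz":0,"ax":0,"ay":0,"az":0,"hand":0.4}
    - {"tx":0,"ty":0,"tz":0,"ax":0,"ay":0,"az":0,"hand":0.4}
    - {"tx":0,"ty":0,"tz":0,"ax":0,"ay":0,"az":0,"hand":0.4}

```text
clock: 6.07
ee_pos: [616.7, -126.5, 166.3]
tool_rot: [-3.142, 0.0, 1.569]
ft_force: [-0.6, -0.5, 0.5]
finger_gap: 0.395
finger_force: 0.0
```

```bash
cat > m.py <<'E'
from h import *
def tin(pr=True):
    p,d=snap('top'); t=cloud('top',d)
    m=(d>0)&(t[...,0]>540)&(t[...,0]<700)&(t[...,1]>-180)&(t[...,1]<170)&(t[...,2]>73)&(t[...,2]<93)
    r=cv2.minAreaRect(t[m][:,:2].astype(np.float32)); print(m.sum(),r,np.median(t[m][:,2]),np.round(cv2.boxPoints(r)).tolist()); return p,t,m
if __name__=='__main__':
    p,t,m=tin(); cv2.imwrite('pics/'+__import__('sys').argv[1]+'.png',cv2.resize(p[90:260,150:370,::-1],(776,600)))
E
python3 m.py fell
```

```text
545 ((616.916748046875, -21.688926696777344), (88.21984100341797, 176.96646118164062), 3.059579372406006) 83.21242060310101 [[568.0, 64.0], [578.0, -112.0], [666.0, -108.0], [656.0, 69.0]]
```

View pics/fell.png

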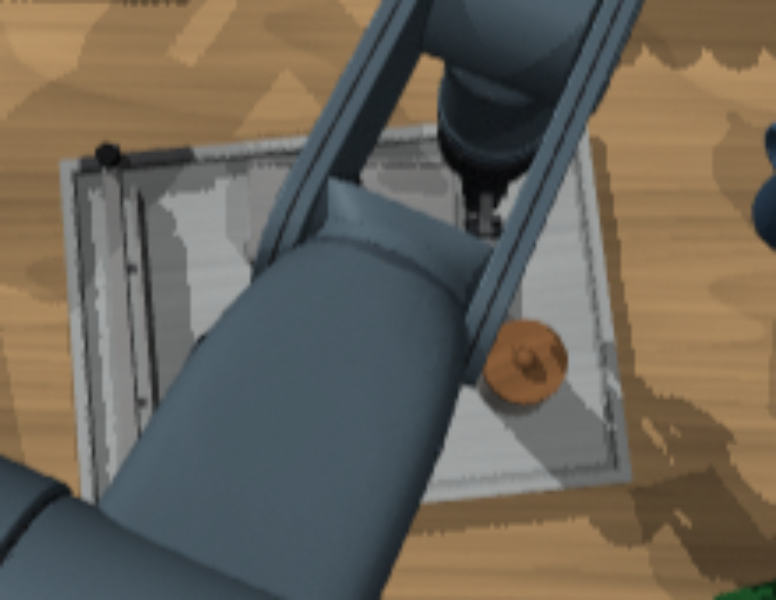

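The tin has fallen onto its back with the lid up at z≈83, centre about (617,-22), still about 4° off square. I'll back off, lower behind its end and turn to the tray's yaw.

Call:
servo_tool:
  commands:
    - {"tx":-0.3,"ty":0.1,"tz":0,"ax":0,"ay":0,"az":0,"hand":0.55}
    - {"tx":-0.4,"ty":0.1,"tz":0,"ax":0,"ay":0,"az":0,"hand":0.55}
    - {"tx":-0.3,"ty":0.1,"tz":0,"ax":0,"ay":0,"az":0,"hand":0.55}
    - {"tx":0,"ty":0,"tz":0,"ax":0,"ay":0,"az":-0.7,"hand":0.55}
    - {"tx":0,"ty":0,"tz":0,"ax":0,"ay":0,"az":-0.8,"hand":0.55}
    - {"tx":0,"ty":0,"tz":0,"ax":0,"ay":0,"az":0,"hand":0.55}

```text
clock: 6.62
ee_pos: [629.0, -168.4, 166.1]
tool_rot: [3.142, 0.0, 1.701]
ft_force: [-0.2, 0.2, -1.0]
finger_gap: 0.55
finger_force: 0.0
```

Call:
servo_tool:
  commands:
    - {"tx":0,"ty":0,"tz":0.5,"ax":0,"ay":0,"az":0,"hand":0.55}
    - {"tx":0,"ty":0,"tz":0.5,"ax":0,"ay":0,"az":0,"hand":0.55}
    - {"tx":0,"ty":0,"tz":0.5,"ax":0,"ay":0,"az":0,"hand":0.55}
    - {"tx":0,"ty":0,"tz":0.5,"ax":0,"ay":0,"az":0,"hand":0.55}
    - {"tx":0,"ty":0,"tz":0.5,"ax":0,"ay":0,"az":0,"hand":0.55}
    - {"tx":0,"ty":0,"tz":0.3,"ax":0,"ay":0,"az":0,"hand":0.55}
    - {"tx":0,"ty":0,"tz":0.15,"ax":0,"ay":0,"az":0,"hand":0.55}
    - {"tx":0,"ty":0,"tz":0,"ax":0,"ay":0,"az":0,"hand":0.55}

```text
clock: 7.28
ee_pos: [627.9, -166.5, 46.8]
tool_rot: [-3.139, -0.001, 1.699]
ft_force: [-0.1, 0.8, -0.3]
finger_gap: 0.547
finger_force: 0.0
```

```bash
cat > s.py <<'E'
from h import *
def fit(P):
    r=cv2.minAreaRect(P[:,:2].astype(np.float32)); return np.round(r[0],1),np.round(r[1],1),round(r[2],2)
def rep(img=None):
    o=ctrl.get_obs(); print(round(o['clock'],2),np.round(o['ee_pos'],1),np.round(o['tool_rot'],3),np.round(o['ft_force'],2))
    for n in('side','top'):
        p,d=snap(n); t=cloud(n,d)
        m=(d>0)&(t[...,0]>540)&(t[...,0]<700)&(t[...,1]>-180)&(t[...,1]<180)&(t[...,2]>76)&(t[...,2]<90)
        k,lab,st,_=cv2.connectedComponentsWithStats(m.astype(np.uint8)); 
        i=1+np.argmax(st[1:,4]); mm=lab==i; print(n,'tin',mm.sum(),fit(t[mm]),fit(t[m]))
        P=t[mm]
        # front (max along tray x) and sides in tray frame
        a=np.deg2rad(97.4); ex=np.array([np.cos(a),np.sin(a)]); ey=np.array([-ex[1],ex[0]]); q=(P[:,:2]-[530.2,-13.6]); X=q@ex;Y=q@ey
        print('  trayX',np.percentile(X,[.5,99.5]).round(1),'Y',np.percentile(Y,[.5,99.5]).round(1))
        ed=[]
        for x in np.arange(X.min()+15,X.max()-10,6):
            s=abs(X-x)<3
            if s.sum()>5: ed.append((x,Y[s].min(),Y[s].max()))
        ed=np.array(ed); 
        for c in(1,2):
            f=np.polyfit(ed[:,0],ed[:,c],1); r=ed[:,c]-np.polyval(f,ed[:,0]); g=abs(r)<2.5; f=np.polyfit(ed[g,0],ed[g,c],1); print('   edge deg vs tray',round(np.degrees(f[0]),2),g.sum(),len(g))
        z=(t[...,2]>38)&(t[...,2]<62)&(d>0)&(t[...,1]>120)&(t[...,1]<215)&(t[...,0]>345)&(t[...,0]<665)
        q=t[z][:,:2]-[530.2,-13.6]; X=q@ex;Y=q@ey
        pl=[(y,np.percentile(X[abs(Y-y)<6],3)) for y in range(-120,150,12) if (abs(Y-y)<6).sum()>4]; pl=np.array(pl)
        if len(pl)>4:
            f=np.polyfit(pl[:,0],pl[:,1],1); print('   plate near face X', np.round(np.median(pl[:,1]),1), 'slope deg',round(np.degrees(f[0]),2),pl[:,1].round(0).tolist())
        cv2.imwrite(f'pics/{img}_{n}.png',cv2.resize(p[90:260,150:370,::-1],(776,600))) if img else 0
if __name__=='__main__': import sys; rep(*sys.argv[1:])
E
python3 s.py beh
```

```text
7.28 [ 627.9 -166.5   46.8] [-3.139e+00 -1.000e-03  1.699e+00] [-0.15  0.81 -0.34]
side tin 714 (array([614.1, -22.8]), array([ 89.4, 184.6]), 0.9) (array([623.3, -54.4]), array([108.6, 248.3]), 2.43)
  trayX [-103.5   70.1] Y [-132.3  -30.6]
   edge deg vs tray -17.02 7 26
   edge deg vs tray -6.32 25 26
   plate near face X 165.0 slope deg 1.33 [164.0, 165.0, 166.0, 164.0, 165.0, 164.0, 164.0, 164.0, 165.0, 166.0, 165.0, 165.0, 164.0, 165.0, 165.0, 166.0, 166.0, 166.0, 166.0, 166.0, 165.0, 168.0, 182.0]
top tin 845 (array([614. ,  12.2]), array([ 88.8, 110.1]), 1.76) (array([615. , -21.2]), array([ 88.8, 176.9]), 1.76)
  trayX [-39.6  71.2] Y [-132.6  -44.1]
   edge deg vs tray -5.47 16 16
   edge deg vs tray 25.23 2 16
   plate near face X 167.5 slope deg 0.16 [167.0, 167.0, 168.0, 167.0, 168.0, 168.0, 167.0, 168.0]
```

View pics/beh_side.png

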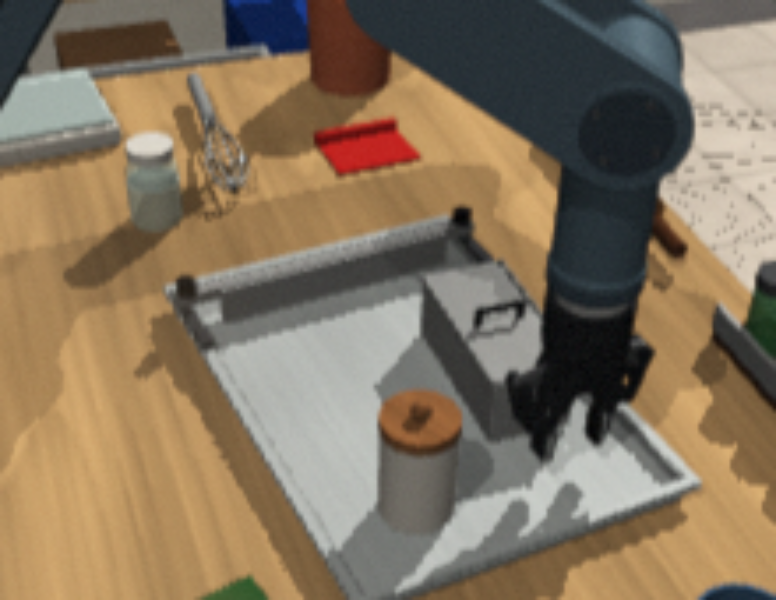

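The tin is lid up with the gripper behind its end. The tin is about 6° off the tray, and the plate's near face is at tray X≈165, against a tin front at about 75. Pushing with both fingers will square it.

Call:
servo_tool:
  commands:
    - {"tx":0.2,"ty":0.1,"tz":0,"ax":0,"ay":0,"az":0,"hand":0.55}
    - {"tx":0.2,"ty":0.1,"tz":0,"ax":0,"ay":0,"az":0,"hand":0.55}
    - {"tx":0.2,"ty":0,"tz":0,"ax":0,"ay":0,"az":0,"hand":0.55}
    - {"tx":0.2,"ty":0,"tz":0,"ax":0,"ay":0,"az":0,"hand":0.55}
    - {"tx":0.1,"ty":0,"tz":0,"ax":0,"ay":0,"az":0,"hand":0.55}
    - {"tx":0.1,"ty":0,"tz":0,"ax":0,"ay":0,"az":0,"hand":0.55}

```text
clock: 7.88
ee_pos: [631.5, -124.8, 48.7]
tool_rot: [3.141, 0.001, 1.701]
ft_force: [1.6, -2.5, -0.2]
finger_gap: 0.547
finger_force: 1.4
```

Call:
servo_tool:
  commands:
    - {"tx":0.1,"ty":0,"tz":0,"ax":0,"ay":0,"az":0,"hand":0.55}
    - {"tx":0.1,"ty":0,"tz":0,"ax":0,"ay":0,"az":0,"hand":0.55}
    - {"tx":0.1,"ty":0,"tz":0,"ax":0,"ay":0,"az":0,"hand":0.55}
    - {"tx":0.1,"ty":0,"tz":0,"ax":0,"ay":0,"az":0,"hand":0.55}
    - {"tx":0.1,"ty":0,"tz":0,"ax":0,"ay":0,"az":0,"hand":0.55}
    - {"tx":0.1,"ty":0,"tz":0,"ax":0,"ay":0,"az":0,"hand":0.55}
    - {"tx":0.1,"ty":0,"tz":0,"ax":0,"ay":0,"az":0,"hand":0.55}
    - {"tx":0.1,"ty":0,"tz":0,"ax":0,"ay":0,"az":0,"hand":0.55}

```text
clock: 8.55
ee_pos: [627.5, -93.8, 48.6]
tool_rot: [3.141, 0.001, 1.7]
ft_force: [1.3, -5.5, 3.1]
finger_gap: 0.546
finger_force: 1.4
```

```bash
python3 s.py
```

```text
8.55 [627.5 -93.8  48.6] [3.141e+00 1.000e-03 1.700e+00] [ 1.28 -5.5   3.08]
side tin 519 (array([602.3,  -2.9]), array([ 89.6, 189.1]), 5.83) (array([616.3,  -8. ]), array([114.4, 203.2]), 6.52)
  trayX [-81.   95.5] Y [-118.3  -28.7]
   edge deg vs tray -0.56 2 24
   edge deg vs tray -0.95 23 24
   plate near face X 165.4 slope deg 0.95 [165.0, 165.0, 165.0, 166.0, 165.0, 165.0, 165.0, 166.0, 166.0, 165.0, 165.0, 164.0, 163.0, 166.0, 164.0, 167.0, 166.0, 166.0, 165.0, 165.0, 166.0, 166.0, 182.0]
top tin 213 (array([605.6,  85.5]), array([37.7, 84.6]), 72.61) (array([627.5,  27.3]), array([ 67.3, 168.7]), 23.42)
  trayX [56.7 99.7] Y [-118.5  -47.6]
   edge deg vs tray -8.4 4 4Traceback (most recent call last):
  File "s.py", line 28, in <module>
    if __name__=='__main__': import sys; rep(*sys.argv[1:])
                                         ~~~^^^^^^^^^^^^^^^
  File "s.py", line 21, in rep
    f=np.polyfit(ed[:,0],ed[:,c],1); r=ed[:,c]-np.polyval(f,ed[:,0]); g=abs(r)<2.5; f=np.polyfit(ed[g,0],ed[g,c],1); print('   edge deg vs tray',round(np.degrees(f[0]),2),g.sum(),len(g))
                                                                                      ~~~~~~~~~~^^^^^^^^^^^^^^^^^^^
    raise TypeError("expected non-empty vector for x")
TypeError: expected non-empty vector for x
```

Call:
servo_tool:
  commands:
    - {"tx":0.1,"ty":0,"tz":0,"ax":0,"ay":0,"az":0,"hand":0.55}
    - {"tx":0.1,"ty":0,"tz":0,"ax":0,"ay":0,"az":0,"hand":0.55}
    - {"tx":0.1,"ty":0,"tz":0,"ax":0,"ay":0,"az":0,"hand":0.55}
    - {"tx":0.1,"ty":0,"tz":0,"ax":0,"ay":0,"az":0,"hand":0.55}
    - {"tx":0.1,"ty":0,"tz":0,"ax":0,"ay":0,"az":0,"hand":0.55}
    - {"tx":0.1,"ty":0,"tz":0,"ax":0,"ay":0,"az":0,"hand":0.55}
    - {"tx":0.1,"ty":0,"tz":0,"ax":0,"ay":0,"az":0,"hand":0.55}
    - {"tx":0.1,"ty":0,"tz":0,"ax":0,"ay":0,"az":0,"hand":0.55}

```text
clock: 9.32
ee_pos: [623.2, -62.6, 48.6]
tool_rot: [3.141, 0.001, 1.7]
ft_force: [0.5, -6.4, 3.4]
finger_gap: 0.549
finger_force: 1.1
```

Call:
servo_tool:
  commands:
    - {"tx":0.1,"ty":0,"tz":0,"ax":0,"ay":0,"az":0,"hand":0.55}
    - {"tx":0.1,"ty":0,"tz":0,"ax":0,"ay":0,"az":0,"hand":0.55}
    - {"tx":0.1,"ty":0,"tz":0,"ax":0,"ay":0,"az":0,"hand":0.55}
    - {"tx":0.05,"ty":0,"tz":0,"ax":0,"ay":0,"az":0,"hand":0.55}
    - {"tx":0.05,"ty":0,"tz":0,"ax":0,"ay":0,"az":0,"hand":0.55}

```text
clock: 9.73
ee_pos: [621.1, -46.6, 48.6]
tool_rot: [3.142, 0.001, 1.7]
ft_force: [0.3, -5.1, 3.8]
finger_gap: 0.548
finger_force: 1.1
```

```bash
sed -i "s/in('side','top')/in('side',)/" s.py; python3 s.py near
```

```text
9.73 [621.1 -46.6  48.6] [3.142e+00 1.000e-03 1.700e+00] [ 0.34 -5.12  3.78]
side tin 484 (array([596.5,  38.1]), array([ 89.2, 206.1]), 5.72) (array([601.4,  39.2]), array([108.9, 208.6]), 12.64)
  trayX [-57.7 144.3] Y [-118.7  -28.9]
   edge deg vs tray -33.46 3 24
   edge deg vs tray -0.83 23 24
   plate near face X 165.4 slope deg 2.05 [188.0, 135.0, 165.0, 165.0, 166.0, 164.0, 166.0, 166.0, 165.0, 163.0, 166.0, 165.0, 166.0, 165.0, 165.0, 167.0, 182.0]
```

View pics/near_side.png

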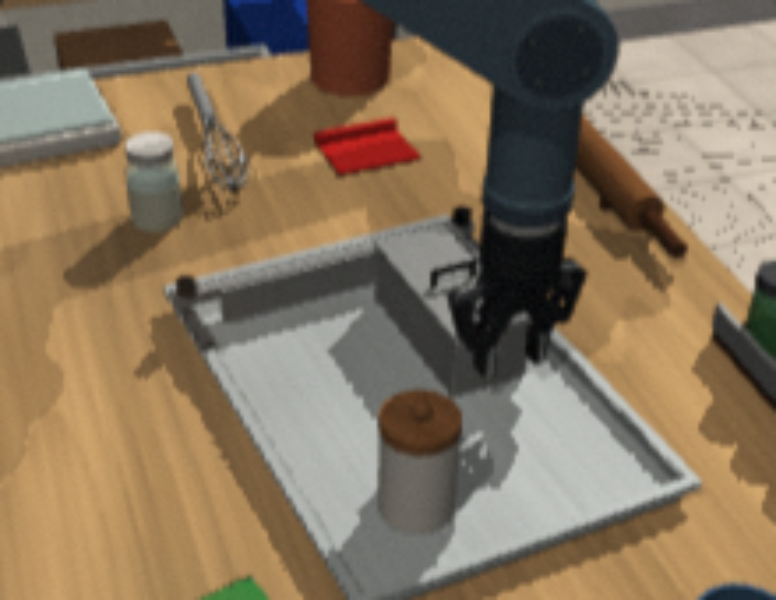

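Call:
servo_tool:
  commands:
    - {"tx":0.05,"ty":0,"tz":0,"ax":0,"ay":0,"az":0,"hand":0.55}
    - {"tx":0.05,"ty":0,"tz":0,"ax":0,"ay":0,"az":0,"hand":0.55}
    - {"tx":0.05,"ty":0,"tz":0,"ax":0,"ay":0,"az":0,"hand":0.55}
    - {"tx":0.05,"ty":0,"tz":0,"ax":0,"ay":0,"az":0,"hand":0.55}
    - {"tx":0.05,"ty":0,"tz":0,"ax":0,"ay":0,"az":0,"hand":0.55}

```text
clock: 10.2
ee_pos: [619.8, -36.8, 48.5]
tool_rot: [-3.142, 0.001, 1.7]
ft_force: [0.3, -6.0, 4.5]
finger_gap: 0.549
finger_force: 0.6
```

Call:
servo_tool:
  commands:
    - {"tx":0.025,"ty":0,"tz":0,"ax":0,"ay":0,"az":0,"hand":0.55}
    - {"tx":0.025,"ty":0,"tz":0,"ax":0,"ay":0,"az":0,"hand":0.55}
    - {"tx":0.025,"ty":0,"tz":0,"ax":0,"ay":0,"az":0,"hand":0.55}

```text
clock: 10.45
ee_pos: [619.4, -33.9, 48.5]
tool_rot: [-3.141, 0.001, 1.7]
ft_force: [0.0, -5.7, 3.1]
finger_gap: 0.554
finger_force: 0.6
```

```bash
cat > a.py <<'E'
from h import *
# refine the tray yaw: near long-rim & -x end rim edges from side+initial clouds; top initial tray colour mask by height
d=np.load('side.npz')['d']; t=cloud('side',d)
c=np.array([530.2,-13.6]); a=np.deg2rad(97.4); ex=np.array([np.cos(a),np.sin(a)]); ey=np.array([-ex[1],ex[0]])
q=t[...,:2]-c; X=q@ex; Y=q@ey; z=t[...,2]
from numpy import percentile as pc
# near rim (Y=+160)
def edge(m,U,V,lo,hi,f,st=10):
    pts=[(u,f(V[m&(abs(U-u)<st/2)])) for u in np.arange(lo,hi,st) if (m&(abs(U-u)<st/2)).sum()>2]; pts=np.array(pts)
    p=np.polyfit(pts[:,0],pts[:,1],1); r=abs(pts[:,1]-np.polyval(p,pts[:,0])); p=np.polyfit(*pts[r<2.5*np.median(r)].T,1); return np.degrees(p[0]).round(2),p[1].round(1)
ok=d>0
print('long rim',edge(ok&(z>18)&(z<34)&(Y>130)&(Y<190),X,Y,-200,120,np.median))
print('end rim', edge(ok&(z>18)&(z<34)&(X<-210)&(X>-260),Y,X,-90,140,np.median))
m=ok&(z>36)&(z<62)&(X>140)&(X<178)
print('plate',edge(m,Y,X,-20,115,lambda v:pc(v,20)),edge(m,Y,X,-20,115,np.median))
E
python3 a.py
```

```text
long rim (np.float64(-0.06), np.float64(164.1))
end rim (np.float64(-0.07), np.float64(-236.7))
plate (np.float64(0.17), np.float64(166.2)) (np.float64(-0.06), np.float64(168.0))
```

Call:
servo_tool:
  commands:
    - {"tx":0.025,"ty":0,"tz":0,"ax":0,"ay":0,"az":0,"hand":0.55}
    - {"tx":0.025,"ty":0,"tz":0,"ax":0,"ay":0,"az":0,"hand":0.55}
    - {"tx":0.025,"ty":0,"tz":0,"ax":0,"ay":0,"az":0,"hand":0.55}

```text
clock: 10.7
ee_pos: [619.0, -30.9, 48.5]
tool_rot: [-3.142, 0.001, 1.7]
ft_force: [1.0, -5.2, 3.7]
finger_gap: 0.547
finger_force: 0.6
```

Call:
servo_tool:
  commands:
    - {"tx":0.02,"ty":0,"tz":0,"ax":0,"ay":0,"az":0,"hand":0.55}
    - {"tx":0.02,"ty":0,"tz":0,"ax":0,"ay":0,"az":0,"hand":0.55}

```text
clock: 10.87
ee_pos: [618.8, -29.4, 48.5]
tool_rot: [-3.142, 0.001, 1.7]
ft_force: [0.5, -6.4, 3.1]
finger_gap: 0.552
finger_force: 0.6
```

Call:
servo_tool:
  commands:
    - {"tx":0.02,"ty":0,"tz":0,"ax":0,"ay":0,"az":0,"hand":0.55}
    - {"tx":0.02,"ty":0,"tz":0,"ax":0,"ay":0,"az":0,"hand":0.55}

```text
clock: 11.03
ee_pos: [618.6, -27.8, 48.5]
tool_rot: [-3.141, 0.001, 1.7]
ft_force: [1.0, -5.1, 3.9]
finger_gap: 0.555
finger_force: 0.6
```

Call:
servo_tool:
  commands:
    - {"tx":0.02,"ty":0,"tz":0,"ax":0,"ay":0,"az":0,"hand":0.55}
    - {"tx":0,"ty":0,"tz":0,"ax":0,"ay":0,"az":0,"hand":0.55}

```text
clock: 11.2
ee_pos: [618.5, -26.8, 48.5]
tool_rot: [-3.141, 0.001, 1.7]
ft_force: [0.5, -5.3, 3.5]
finger_gap: 0.552
finger_force: 0.5
```

Call:
servo_tool:
  commands:
    - {"tx":0.02,"ty":0,"tz":0,"ax":0,"ay":0,"az":0,"hand":0.55}
    - {"tx":0.02,"ty":0,"tz":0,"ax":0,"ay":0,"az":0,"hand":0.55}
    - {"tx":0,"ty":0,"tz":0,"ax":0,"ay":0,"az":0,"hand":0.55}

```text
clock: 11.45
ee_pos: [618.4, -25.7, 48.5]
tool_rot: [3.141, 0.001, 1.7]
ft_force: [1.2, -6.1, 3.8]
finger_gap: 0.55
finger_force: 0.7
```

```bash
python3 s.py; python3 - <<'E'
from h import *
d=np.load('side.npz')['d']; t=cloud('side',d)
c=np.array([530.2,-13.6]); a=np.deg2rad(97.4); ex=np.array([np.cos(a),np.sin(a)]); ey=np.array([-ex[1],ex[0]])
q=t[...,:2]-c; X=q@ex; Y=q@ey; z=t[...,2]; ok=d>0
# tin side face (canister side) and front edge of the lid
m=ok&(z>20)&(z<70)&(Y>-50)&(Y<-10)&(X>0)&(X<150); p=np.polyfit(X[m],Y[m],1); print('side face deg',np.degrees(p[0]),m.sum())
for y in range(-115,-30,8):
    m=ok&(z>77)&(z<90)&(abs(Y-y)<4)&(X>60)&(X<200); print(y,X[m].max().round(1) if m.any() else None,end='; ')
E
```

```text
11.45 [618.4 -25.7  48.5] [3.141e+00 1.000e-03 1.700e+00] [ 1.2  -6.06  3.79]
side tin 433 (array([593. ,  70.7]), array([ 89.9, 188.9]), 6.2) (array([595.3,  60.7]), array([105.9, 214.1]), 12.67)
  trayX [-11.2 166.7] Y [-118.5  -27.9]
   edge deg vs tray 2.09 2 24
   edge deg vs tray -0.76 20 24
   plate near face X 165.3 slope deg 5.56 [134.0, 166.0, 166.0, 165.0, 163.0, 165.0, 164.0, 168.0, 165.0, 168.0, 165.0, 165.0, 165.0, 166.0, 168.0, 183.0]
side face deg -0.6658162429049389 225
-115 164.9; -107 161.8; -99 166.1; -91 164.9; -83 166.8; -75 161.1; -67 164.0; -59 161.6; -51 170.5; -43 165.5; -35 167.2;
```

Call:
servo_tool:
  commands:
    - {"tx":0.02,"ty":0,"tz":0,"ax":0,"ay":0,"az":0,"hand":0.55}
    - {"tx":0.02,"ty":0,"tz":0,"ax":0,"ay":0,"az":0,"hand":0.55}
    - {"tx":0,"ty":0,"tz":0,"ax":0,"ay":0,"az":0,"hand":0.55}

```text
clock: 11.75
ee_pos: [618.6, -24.8, 48.5]
tool_rot: [3.141, 0.002, 1.7]
ft_force: [2.2, -9.3, 1.8]
finger_gap: 0.546
finger_force: 1.3
```

Call:
servo_tool:
  commands:
    - {"tx":0.02,"ty":0,"tz":0,"ax":0,"ay":0,"az":0,"hand":0.55}
    - {"tx":0,"ty":0,"tz":0,"ax":0,"ay":0,"az":0,"hand":0.55}

```text
clock: 11.92
ee_pos: [618.8, -24.4, 48.6]
tool_rot: [3.14, 0.003, 1.7]
ft_force: [3.1, -10.5, 0.9]
finger_gap: 0.548
finger_force: 1.3
```

Call:
servo_tool:
  commands:
    - {"tx":0.02,"ty":0,"tz":0,"ax":0,"ay":0,"az":0,"hand":0.55}
    - {"tx":0,"ty":0,"tz":0,"ax":0,"ay":0,"az":0,"hand":0.55}

```text
clock: 12.08
ee_pos: [618.9, -24.0, 48.7]
tool_rot: [3.14, 0.004, 1.7]
ft_force: [4.3, -12.2, 1.5]
finger_gap: 0.548
finger_force: 1.4
```

Call:
servo_tool:
  commands:
    - {"tx":0.02,"ty":0,"tz":0,"ax":0,"ay":0,"az":0,"hand":0.55}
    - {"tx":0,"ty":0,"tz":0,"ax":0,"ay":0,"az":0,"hand":0.55}

```text
clock: 12.25
ee_pos: [619.0, -23.6, 48.7]
tool_rot: [3.14, 0.004, 1.7]
ft_force: [3.4, -13.8, 0.5]
finger_gap: 0.549
finger_force: 1.4
```

Call:
servo_tool:
  commands:
    - {"tx":0.015,"ty":0,"tz":0,"ax":0,"ay":0,"az":0,"hand":0.55}
    - {"tx":0,"ty":0,"tz":0,"ax":0,"ay":0,"az":0,"hand":0.55}
    - {"tx":0,"ty":0,"tz":0,"ax":0,"ay":0,"az":0,"hand":0.55}
    - {"tx":0,"ty":0,"tz":0,"ax":0,"ay":0,"az":0,"hand":0.55}
    - {"tx":0,"ty":0,"tz":0,"ax":0,"ay":0,"az":0,"hand":0.55}
    - {"tx":0,"ty":0,"tz":0,"ax":0,"ay":0,"az":0,"hand":0.55}
    - {"tx":0,"ty":0,"tz":0,"ax":0,"ay":0,"az":0,"hand":0.55}
    - {"tx":0,"ty":0,"tz":0,"ax":0,"ay":0,"az":0,"hand":0.55}

```text
clock: 12.92
ee_pos: [619.1, -23.4, 48.8]
tool_rot: [3.139, 0.005, 1.7]
ft_force: [3.5, -13.6, 1.1]
finger_gap: 0.552
finger_force: 1.3
```

```bash
cat > c.py <<'E'
from h import *
import sys
o=ctrl.get_obs(); print(round(o['clock'],2),np.round(o['ee_pos'],1),np.round(o['ft_force'],1),np.round(o['ft_torque'],2))
c=np.array([530.2,-13.6]); a=np.deg2rad(97.4); ex=np.array([np.cos(a),np.sin(a)]); ey=np.array([-ex[1],ex[0]])
S=[];F=[]
for i in range(4):
    p,d=snap('side'); t=cloud('side',d)
    q=t[...,:2]-c; X=q@ex; Y=q@ey; z=t[...,2]; ok=d>0
    m=ok&(z>22)&(z<68)&(Y>-45)&(Y<-15)&(X>40)&(X<150); f=np.polyfit(X[m],Y[m],1); r=abs(Y[m]-np.polyval(f,X[m]));g=r<3; S.append(np.degrees(np.polyfit(X[m][g],Y[m][g],1)[0]))
    m=ok&(z>36)&(z<62)&(X>140)&(X<178)&(Y>-20)&(Y<115); F.append(np.degrees(np.polyfit(Y[m],X[m],1)[0]))
print('tin side face deg',np.round(S,2),'plate',np.round(F,2), 'Y',np.median(Y[ok&(z>22)&(z<68)&(Y>-45)&(Y<-15)&(X>40)&(X<150)]))
cv2.imwrite(f'pics/{sys.argv[1]}.png',cv2.resize(p[100:260,180:380,::-1],(750,600),interpolation=cv2.INTER_CUBIC))
E
python3 c.py lean
```

```text
12.92 [619.1 -23.4  48.8] [  3.5 -13.6   1.1] [-1.82 -0.47  0.28]
tin side face deg [-0.37 -0.47 -0.44 -0.82] plate [-0.01  0.02 -0.8   0.11] Y -32.81076056943542
```

View pics/lean.png

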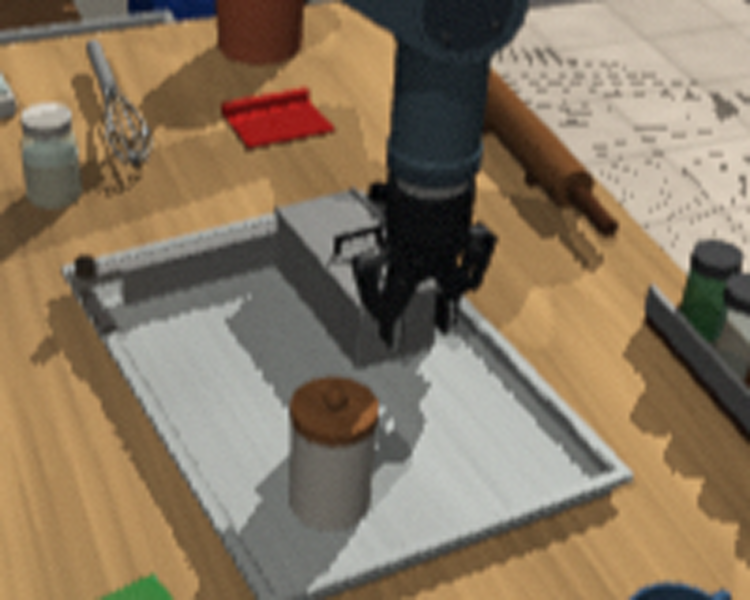

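The tin is seated against the plate and leaning at about 10 N (2 mm of yield). It is square within about 0.5°, and the canister hasn't moved. I'll release gently, back away and raise.

Call:
servo_tool:
  commands:
    - {"tx":-0.02,"ty":0,"tz":0,"ax":0,"ay":0,"az":0,"hand":0.55}
    - {"tx":-0.03,"ty":0,"tz":0,"ax":0,"ay":0,"az":0,"hand":0.55}
    - {"tx":-0.03,"ty":0,"tz":0,"ax":0,"ay":0,"az":0,"hand":0.55}
    - {"tx":-0.05,"ty":0,"tz":0,"ax":0,"ay":0,"az":0,"hand":0.55}
    - {"tx":-0.1,"ty":0,"tz":0,"ax":0,"ay":0,"az":0,"hand":0.55}
    - {"tx":-0.2,"ty":0,"tz":0,"ax":0,"ay":0,"az":0,"hand":0.55}
    - {"tx":-0.4,"ty":0,"tz":0,"ax":0,"ay":0,"az":0,"hand":0.55}
    - {"tx":-0.4,"ty":0,"tz":0,"ax":0,"ay":0,"az":0,"hand":0.55}

```text
clock: 13.78
ee_pos: [623.4, -69.6, 47.7]
tool_rot: [-3.14, -0.001, 1.701]
ft_force: [0.2, 0.0, 0.0]
finger_gap: 0.55
finger_force: 0.0
```

Call:
servo_tool:
  commands:
    - {"tx":-0.3,"ty":0,"tz":-0.3,"ax":0,"ay":0,"az":0,"hand":0.55}
    - {"tx":-0.2,"ty":0,"tz":-0.6,"ax":0,"ay":0,"az":0,"hand":0.55}
    - {"tx":-0.2,"ty":0,"tz":-0.8,"ax":0,"ay":0,"az":0,"hand":0.55}
    - {"tx":-0.2,"ty":0,"tz":-0.8,"ax":0,"ay":0,"az":0,"hand":0.55}
    - {"tx":-0.2,"ty":0,"tz":-0.8,"ax":0,"ay":0,"az":0,"hand":0.55}
    - {"tx":-0.2,"ty":0,"tz":-0.8,"ax":0,"ay":0,"az":0,"hand":0.55}
    - {"tx":0,"ty":0,"tz":-0.6,"ax":0,"ay":0,"az":0,"hand":0.55}
    - {"tx":0,"ty":0,"tz":0,"ax":0,"ay":0,"az":0,"hand":0.55}

```text
clock: 14.45
ee_pos: [633.1, -123.8, 242.9]
tool_rot: [3.132, 0.005, 1.698]
ft_force: [0.5, -0.0, 0.2]
finger_gap: 0.553
finger_force: 0.0
```

```bash
python3 c.py done; python3 s.py
```

```text
14.45 [ 633.1 -123.8  242.9] [ 0.5 -0.   0.2] [ 0.06 -0.04  0.06]
tin side face deg [-0.68 -0.65 -0.82 -0.64] plate [ 0.7   0.24  0.47 -0.15] Y -32.70918850981006
14.65 [ 629.8 -121.1  234.7] [-3.139e+00 -1.000e-03  1.699e+00] [0.27 0.96 0.46]
side tin 752 (array([594. ,  72.2]), array([ 90.5, 182.6]), 6.88) (array([594. ,  72.2]), array([ 90.5, 182.6]), 6.88)
  trayX [-13.3 166.4] Y [-118.7  -29.1]
   edge deg vs tray -1.03 25 27
   edge deg vs tray -0.72 26 27
   plate near face X 165.8 slope deg 5.37 [134.0, 164.0, 165.0, 165.0, 166.0, 166.0, 165.0, 166.0, 166.0, 167.0, 165.0, 167.0, 164.0, 166.0, 166.0, 183.0]
```

View pics/done.png

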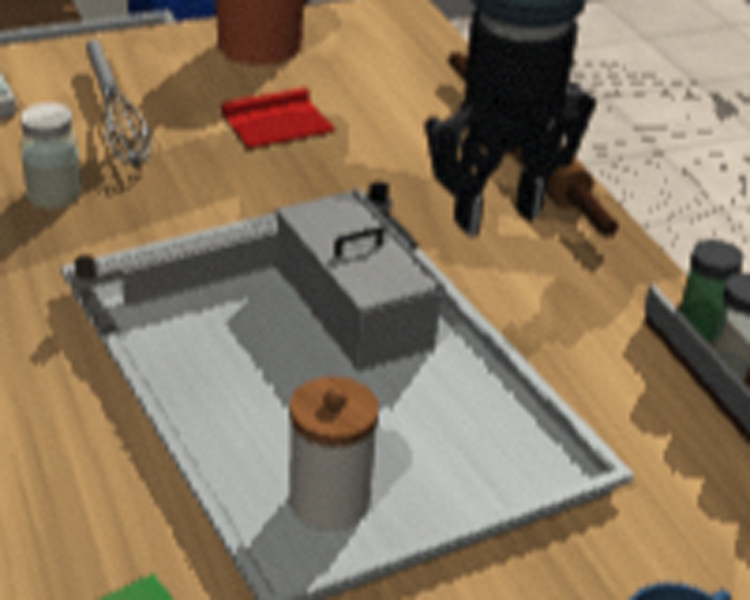

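The tin lies lid up against the plate, within about 0.7° of square, and nothing else has moved. I'll hand it in.

```bash
python3 -c "from bench import ctrl; print(ctrl.sign_off())"
```

```text
the job is handed in; nothing more can be done
None
```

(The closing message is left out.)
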